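# Cure a rocking breadboard

## Task

One corner of the optical breadboard gives when you press on it: press on the corners one after another with closed fingers to find it. Then press the cam lever beside that corner down flat so that it backs the corner up, leaving the other three levers raised. Press down firmly on the corner once more to prove that the cam now holds it, and let go; do not lift or shift the breadboard or disturb the things around it.

Things in the scene. Friction and masses are not known exactly. Their poses are not given: they have to be found in the camera images.
- base: Fixed dark steel base plate, 200 (x) x 250 (y) x 8 mm; origin at the centre of its underside on the bench, x to its rear (away from the robot), y to its left, z up. It carries four cam levers and, under the breadboard, four short rubber feet, 25 mm across, at x = +-68, y = +-82 mm. One foot, any of the four and not told by its looks, has gone soft; the others are firm.
- breadboard: Loose bare aluminium optical breadboard with a grid of holes, 180 (x) x 220 (y) x 12 mm, about 1.2 kg, lying level on the four feet squarely over the base, its top face 43 mm above the bench. A lens rail with a lens and a mirror stands along its middle (within 30 mm of the y axis, up to 78 mm above the breadboard's underside). Origin at the centre of its underside, axes as the base.
- corner_front_left (a point): Where to press the front left corner (front is -x, left is +y): point on the breadboard's top face above that foot, 22 mm in from the end edge, 26 mm in from the side edge. Pressed with 8 N a firm corner sinks less than 1 mm; the soft one starts to sink at about 3 N, is down 3.5 to 4 mm at 6 to 8 N, and springs back when released.
- corner_front_right (a point): Where to press the front right corner (front is -x, left is +y): point on the breadboard's top face above that foot, 22 mm in from the end edge, 26 mm in from the side edge. Pressed with 8 N a firm corner sinks less than 1 mm; the soft one starts to sink at about 3 N, is down 3.5 to 4 mm at 6 to 8 N, and springs back when released.
- corner_rear_left (a point): Where to press the rear left corner (front is -x, left is +y): point on the breadboard's top face above that foot, 22 mm in from the end edge, 26 mm in from the side edge. Pressed with 8 N a firm corner sinks less than 1 mm; the soft one starts to sink at about 3 N, is down 3.5 to 4 mm at 6 to 8 N, and springs back when released.
- corner_rear_right (a point): Where to press the rear right corner (front is -x, left is +y): point on the breadboard's top face above that foot, 22 mm in from the end edge, 26 mm in from the side edge. Pressed with 8 N a firm corner sinks less than 1 mm; the soft one starts to sink at about 3 N, is down 3.5 to 4 mm at 6 to 8 N, and springs back when released.
- lever_front_left (a joint): Steel cam lever at the front left corner, a flat arm 20 mm wide, 4 mm thick, 68 mm long, pointing outward (+y). Its hinge, along the base's x, is at x = -68, y = +107, z = 16 mm in the base's frame. Radians: at 0 the arm slants up and outward at 40 degrees; it grows as the arm is pressed down; at 0.70 (stop) the arm is flat, its top face 18 mm above the bench.
- lever_front_right (a joint): Steel cam lever at the front right corner, a flat arm 20 mm wide, 4 mm thick, 68 mm long, pointing outward (-y). Its hinge, along the base's x, is at x = -68, y = -107, z = 16 mm in the base's frame. Radians: at 0 the arm slants up and outward at 40 degrees; it grows as the arm is pressed down; at 0.70 (stop) the arm is flat, its top face 18 mm above the bench.
- lever_rear_left (a joint): Steel cam lever at the rear left corner, a flat arm 20 mm wide, 4 mm thick, 68 mm long, pointing outward (+y). Its hinge, along the base's x, is at x = +68, y = +107, z = 16 mm in the base's frame. Radians: at 0 the arm slants up and outward at 40 degrees; it grows as the arm is pressed down; at 0.70 (stop) the arm is flat, its top face 18 mm above the bench.
- lever_rear_right (a joint): Steel cam lever at the rear right corner, a flat arm 20 mm wide, 4 mm thick, 68 mm long, pointing outward (-y). Its hinge, along the base's x, is at x = +68, y = -107, z = 16 mm in the base's frame. Radians: at 0 the arm slants up and outward at 40 degrees; it grows as the arm is pressed down; at 0.70 (stop) the arm is flat, its top face 18 mm above the bench.
- pad_front_left (a point): Ribbed thumb pad of the front left cam lever: point on the arm's upper face, 50 mm from the hinge. The lever is stiff (3 to 4 N to move it here) and stays where it is left. Flat, its cam lobe stands under the breadboard's side edge with 1.5 mm of air, so that a soft corner settles about 1.5 mm onto it when pressed.
- pad_front_right (a point): Ribbed thumb pad of the front right cam lever: point on the arm's upper face, 50 mm from the hinge. The lever is stiff (3 to 4 N to move it here) and stays where it is left. Flat, its cam lobe stands under the breadboard's side edge with 1.5 mm of air, so that a soft corner settles about 1.5 mm onto it when pressed.
- pad_rear_left (a point): Ribbed thumb pad of the rear left cam lever: point on the arm's upper face, 50 mm from the hinge. The lever is stiff (3 to 4 N to move it here) and stays where it is left. Flat, its cam lobe stands under the breadboard's side edge with 1.5 mm of air, so that a soft corner settles about 1.5 mm onto it when pressed.
- pad_rear_right (a point): Ribbed thumb pad of the rear right cam lever: point on the arm's upper face, 50 mm from the hinge. The lever is stiff (3 to 4 N to move it here) and stays where it is left. Flat, its cam lobe stands under the breadboard's side edge with 1.5 mm of air, so that a soft corner settles about 1.5 mm onto it when pressed.
- objective_case: Microscope objective in its clear case, a standing cylinder 35 mm across and 55 mm tall, behind the base; bystander. Origin at the centre of its underside.
- sample_holder: Small tan block with two metal screws, 32 x 49 x 17 mm, left of the base between the two left levers; bystander. Origin at the centre of its underside.
- foil_puck: Small round metal puck, 31 mm across, 11 mm tall, right of the base between the two right levers; bystander. Origin at the centre of its underside.
- spanner_13: Steel open-ended spanner, 55 x 156 x 8 mm, lying in front of the base; bystander. Origin at the centre of its underside.

How it is judged (in metres and radians):
On the way, in this order (a step that is already met when the one before it is completed fails the run):
1. the soft corner has been found: pressed by the fingers, it sinks by more than 2.7 mm while all levers are raised (contact force between the fingers and breadboard above 1 N and height (world z) of any of corner_front_left, corner_front_right, corner_rear_left, corner_rear_right below 0.0403 m and value of joint each of lever_front_left, lever_front_right, lever_rear_left, lever_rear_right below 0.25 rad), for 0.1 s.
2. one lever is flat, the others still raised (((value of joint lever_front_left above 0.63 rad and value of joint each of lever_front_right, lever_rear_left, lever_rear_right below 0.25 rad) or (value of joint lever_front_right above 0.63 rad and value of joint each of lever_front_left, lever_rear_left, lever_rear_right below 0.25 rad) or (value of joint lever_rear_left above 0.63 rad and value of joint each of lever_front_left, lever_front_right, lever_rear_right below 0.25 rad) or (value of joint lever_rear_right above 0.63 rad and value of joint each of lever_front_left, lever_front_right, lever_rear_left below 0.25 rad))), for 0.1 s.
3. pressed again with more than 4 N, the corner is carried by its cam (more than 0.5 N) and has sunk by less than 2.5 mm (((value of joint lever_front_left above 0.63 rad and value of joint each of lever_front_right, lever_rear_left, lever_rear_right below 0.25 rad and contact force between the fingers and breadboard above 4 N and contact force between lever_front_left and breadboard above 0.5 N and height (world z) of corner_front_left above 0.0405 m) or (value of joint lever_front_right above 0.63 rad and value of joint each of lever_front_left, lever_rear_left, lever_rear_right below 0.25 rad and contact force between the fingers and breadboard above 4 N and contact force between lever_front_right and breadboard above 0.5 N and height (world z) of corner_front_right above 0.0405 m) or (value of joint lever_rear_left above 0.63 rad and value of joint each of lever_front_left, lever_front_right, lever_rear_right below 0.25 rad and contact force between the fingers and breadboard above 4 N and contact force between lever_rear_left and breadboard above 0.5 N and height (world z) of corner_rear_left above 0.0405 m) or (value of joint lever_rear_right above 0.63 rad and value of joint each of lever_front_left, lever_front_right, lever_rear_left below 0.25 rad and contact force between the fingers and breadboard above 4 N and contact force between lever_rear_right and breadboard above 0.5 N and height (world z) of corner_rear_right above 0.0405 m))), for 0.15 s.
At the end, for the whole second after the job is handed in: Exactly one lever, the one at the soft corner, is flat (above 0.63 rad, within 4 degrees), the other three are raised (below 0.25 rad); the breadboard is level (within 0.015 rad) and at rest (((value of joint lever_front_left above 0.63 rad and value of joint each of lever_front_right, lever_rear_left, lever_rear_right below 0.25 rad) or (value of joint lever_front_right above 0.63 rad and value of joint each of lever_front_left, lever_rear_left, lever_rear_right below 0.25 rad) or (value of joint lever_rear_left above 0.63 rad and value of joint each of lever_front_left, lever_front_right, lever_rear_right below 0.25 rad) or (value of joint lever_rear_right above 0.63 rad and value of joint each of lever_front_left, lever_front_right, lever_rear_left below 0.25 rad)) and angle between breadboard's own z axis and vertical below 0.015 rad and linear speed of breadboard below 0.01 m/s); the robot touches nothing.
It fails at once if the breadboard is lifted (its centre rises by more than 6 mm) (height (world z) of breadboard above 0.037 m).
It fails at once if the breadboard is shifted by more than 8 mm (distance of breadboard from where it was at the start of the episode above 0.008 m).
It fails at once if a bystander is moved by more than 15 mm (distance of any of objective_case, sample_holder, foil_puck, spanner_13 from where it was at the start of the episode above 0.015 m).
It also fails if it takes over 64 s, if anything falls off the work surface, if the arm or the gripper's body presses on something with over 40 N, if the wrist force passes 120 N, or if a joint passes its speed limit or range.

## Robot

A 6-joint arm with a two-finger parallel gripper is mounted at the origin on a cart in front of the work surface, level with it; the furniture and walls round the work are solid. World frame = base frame: x ahead of the robot, y to its left, z up, the work surface at z = 0. Lengths are in mm, angles in degrees, forces in N, time in s.
With the tool pointing down it reaches from about 300 to 850 mm from the base axis. Payload 4.2 kg.
Tool frame: the origin (TCP) lies on the centre line of the jaws, within the pads' length; the fingertips stand 14 mm ahead of it and the grasp point (between the pads) lies 5 mm behind it; z points along the fingers, y is the line along which they close (so a half turn about z gives the same grasp; the last joint's range is limited). The gripper opens to 91 mm and grips with 3 to 60 N. Pads are 32 mm wide; open, the fingers measure 118 mm over their backs; the gripper's body (76 mm by 178 mm) begins 60 mm behind the grasp point.
Start: joints at [-73.281, 18.312, 89.639, -0, 72.044, -1.146], TCP at [176.397, -547.29, 227.976] pointing down, gripper open.
Joint ranges: [-177.97, 177.97], [-48.28, 115.42], [12.27, 149.76], [-77.06, 257.06], [2.81, 150.46], [-146.56, 146.56]. Speed limits (degrees/s): [147.25, 147.25, 180, 180, 180, 180].

## Interface

Orientations are given as [roll, pitch, yaw] about the fixed x, y, z axes, in that order (R = Rz(yaw) Ry(pitch) Rx(roll)).
In Python, from workcell import env gives the robot as it stands.
- The arm moves only by the tool arm_command, never from a script. Its argument "motion" is a list of rows, each an object with "offset": the shift along the tool's x, y, z in m, a list of three; "spin": the turn about the tool's z in rad. In form: [{"offset": [tx, ty, tz], "spin": spin}, ...]. A call has 1 to 5 rows; each row shifts and turns the commanded pose from where the row before left it, along the tool's axes as they then stand; what a row does not reach is not made up. A row lasts 1/8 s, in which the tool goes at most 62.5 mm and 10.7 degrees, less where a joint would pass 70% of its speed; a pose out of reach is approached as far as the arm can. A call with a gripper value outside its range is refused whole. "jaw" is the finger opening in m, from 0 to 0.0912, set as the call begins (left out, the last holds). The fingers move at their own pace and stop on an object; "newtons" is the grip in N (left out, the last holds). Time passes only in rows, so rows that do not move let the fingers close. It gives the time, the measured TCP pose, the force, the opening and the grip force at its end, in the units of the state.
- env.state(): the state, without advancing time (a new reading comes with each control period).
- env.grab_frame(name): name is "scene" or "top" or "wrist"; returns (picture, depth): 480x640x3 uint8, blue, green, red; 480x640 float32, mm along the optical axis (not along the pixel's ray), 0 where there is no reading.
- env.camera_model(name): a dict with "fx", "fy", "cx", "cy" (pixels), "eye" and "rotation" of the camera in the world; the wrist camera has in their place "hand_eye" (4x4, takes a point from camera to tool coordinates, whose origin is the TCP and whose axes are the flange's). Camera axes: x right, y down, z forward; pixel columns grow to the right and rows downward; lengths in mm; the calibration is good to about 2 mm. A picture is of the moment at which its call begins: read the wrist's pose just before it. camera_model takes no time and is no camera call.
- env.job_done(): hands the job in; it is judged then, once.
Trained networks look in the newest picture that a camera, given by its name, has taken for a name from the list of things; names that differ only in an ending like _2 or _b are one class to them, and where a whole thing is asked for, a point or a joint stands for the part that bears it (a point fixed in the world has none). Each returns a list of dicts, best first, with "score" (0 to 1); they miss things now and then, are a little off and sometimes report something else, mostly with a low value. They report only what shows in the picture. A call takes as long as a camera call.
- env.boxes_of(camera, target): "bbox" ([left, top, right, bottom] in pixels, round what is visible of it).
- env.pinpoint(camera, target): "location" ([column, row] in pixels: a listed point, or the origin of a listed thing).
The state is a dict: "time_s": time; "qpos": joint angles; "qvel": joint speeds; "effort": joint torques, N m; "ee_pos": TCP position; "ee_rot": TCP orientation; "force": force on the tool from outside, world axes, zero at the start; "torque": the same for the moment, N m; "gripper_width": finger opening in mm; "gripper_force": force on a finger pad.
Only numpy, scipy, OpenCV 4.12 (cv2) and the standard library are available. Lean on these libraries where they do the work, as an engineer would, in place of code of your own. Each camera call takes 0.05 s, during which the arm holds its last target. There are 200 camera calls.

## Working session

There is one attempt and no reset: what is moved stays moved. The work goes in short steps, Python scripts to look and compute and a tool call to move; the robot and the scene stay as the last step left them, time stands still between calls to the robot, and variables do not carry over. Pictures are saved under pics/ and viewed, at most 10 in all, crops included, and the job is handed in when it is done.

Besides the shell and the picture viewer there is one more tool, called after "Call:" by a JSON object that holds its "fn" and its "kwargs", one argument or row to a line. arm_command: Moves the arm, as the interface text tells. Its arguments: {"type":"object","properties":{"motion":{"type":"array"},"jaw":{"type":"number"},"newtons":{"type":"number"}},"required":["motion"]}

```bash
mkdir -p pics
cat > h.py <<'E'
import numpy as np,cv2
from workcell import env
def w(cam,px,z=None,d=None):
    m=env.camera_model(cam);R=np.array(m['rotation']);e=np.array(m['eye'])
    r=R@np.array([(px[0]-m['cx'])/m['fx'],(px[1]-m['cy'])/m['fy'],1.])
    return e+r*(d if d is not None else (z-e[2])/r[2])
E
python3 - <<'E'
from h import *
s=env.state();print({k:np.round(s[k],2) for k in s})
for c in('scene','top'):
    p,d=env.grab_frame(c);cv2.imwrite(f'pics/{c}1.png',p);np.save(f'{c}d.npy',d)
    print(c,np.round(env.camera_model(c)['eye']),np.round(env.camera_model(c)['rotation'],2).tolist())
    for n in ['corner_front_left','corner_front_right','corner_rear_left','corner_rear_right','pad_front_left','pad_front_right','pad_rear_left','pad_rear_right','breadboard','base']:
        z=43 if 'cor' in n else 50 if 'pad' in n else 31 if n[1]=='r' else 0
        for r in env.pinpoint(c,n)[:2]: print(c,n,round(r['score'],2),np.round(r['location']),np.round(w(c,r['location'],z)))
E
```

```text
{'time_s': np.float64(0.0), 'qpos': array([-73.28,  18.35,  89.71,  -0.  ,  72.04,  -1.15]), 'qvel': array([ 0.03,  0.1 , -0.08, -0.01, -0.01,  0.02]), 'effort': array([ -0.  , -41.25, -23.2 ,   0.07,   0.05,  -0.  ]), 'ee_pos': array([ 176.25, -546.81,  227.13]), 'ee_rot': array([-179.9 ,   -0.  ,   17.86]), 'force': array([ 0.03, -0.12, -0.68]), 'torque': array([0.05, 0.  , 0.05]), 'gripper_force': np.float64(0.0), 'gripper_width': np.float64(91.02)}
scene [181. 453. 732.] [-140.19, 0.21, -136.71]Traceback (most recent call last):
  File "<stdin>", line 8, in <module>
  File "h.py", line 6, in w
    return e+r*(d if d is not None else (z-e[2])/r[2])
                                                 ~^^^
IndexError: invalid index to scalar variable.
```

```bash
sed -i "s/R=np.array(m\['rotation'\])/R=Rotation.from_euler('xyz',m['rotation'],degrees=True).as_matrix()/;1a from scipy.spatial.transform import Rotation" h.py
python3 - <<'E'
from h import *
for c in('scene','top'):
    p,d=env.grab_frame(c);cv2.imwrite(f'pics/{c}1.png',p);np.save(f'{c}d.npy',d)
    for n in ['corner_front_left','corner_front_right','corner_rear_left','corner_rear_right','pad_front_left','pad_front_right','pad_rear_left','pad_rear_right','breadboard','base','objective_case','sample_holder','foil_puck','spanner_13']:
        z=43 if 'cor' in n else 50 if 'pad' in n else 31 if n[1]=='r' else 0
        for r in env.pinpoint(c,n)[:2]: print(c,n,round(r['score'],2),np.round(r['location']),np.round(w(c,r['location'],z)), np.round(w(c,r['location'],d=d[int(r['location'][1]),int(r['location'][0])])))
E
```

```text
scene corner_front_left 0.9 [353. 258.] [488.  39.  43.] [488.  38.  41.]
scene corner_front_left 0.24 [370. 180.] [ 599. -149.   43.] [ 600. -150.   41.]
scene corner_front_right 0.66 [415. 213.] [ 470. -133.   43.] [ 469. -132.   45.]
scene corner_rear_left 0.88 [310. 215.] [623.  16.  43.] [624.  15.  42.]
scene corner_rear_left 0.69 [411. 191.] [ 513. -180.   43.] [ 530. -213.    8.]
scene corner_rear_right 0.86 [371. 181.] [ 595. -146.   43.] [ 595. -146.   43.]
scene pad_front_left 0.51 [324. 272.] [503. 104.  50.] [504. 103.  49.]
scene pad_front_right 0.74 [438. 205.] [ 445. -179.   50.] [ 447. -183.   45.]
scene pad_rear_left 0.57 [284. 229.] [630.  83.  50.] [632.  81.  47.]
scene pad_rear_left 0.49 [420. 213.] [ 460. -135.   50.] [ 464. -144.   40.]
scene pad_rear_right 0.6 [390. 165.] [ 591. -209.   50.] [ 591. -208.   51.]
scene pad_rear_right 0.17 [326. 269.] [503.  97.  50.] [524.  74.   7.]
scene breadboard 0.94 [362. 221.] [541. -52.  31.] [531. -38.  49.]
scene objective_case 0.6 [334. 186.] [ 673. -112.   -0.] [656. -92.  26.]
scene sample_holder 0.63 [298. 271.] [
[... 699 characters left out ...]
 pad_front_right 0.62 [389. 172.] [ 653. -101.   50.] [ 653. -101.   51.]
top pad_rear_left 0.71 [278. 183.] [634.  80.  50.] [634.  80.  52.]
top pad_rear_right 0.59 [452. 211.] [ 589. -203.   50.] [ 590. -204.   46.]
top breadboard 0.59 [358. 239.] [544. -51.  31.] [543. -49.  55.]
top base 0.69 [444. 294.] [ 451. -201.    0.] [ 453. -190.   48.]
top objective_case 0.95 [386. 170.] [ 664. -103.    0.] [655. -96.  50.]
top sample_holder 0.7 [385. 172.] [ 662. -101.    0.] [654. -95.  45.]
top sample_holder 0.51 [259. 227.] [566. 114.   0.] [566. 114.  -3.]
top foil_puck 0.83 [448. 254.] [ 520. -209.    0.] [ 520. -207.    7.]
top spanner_13 0.59 [333. 325.] [401. -12.   0.] [401. -12.   4.]
```

View pics/top1.png

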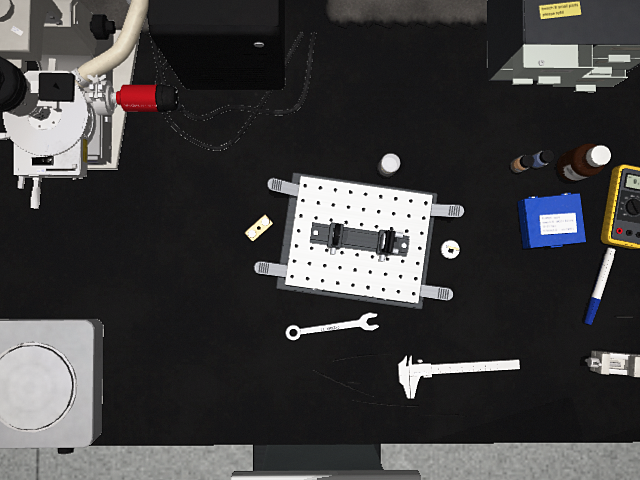

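View pics/scene1.png

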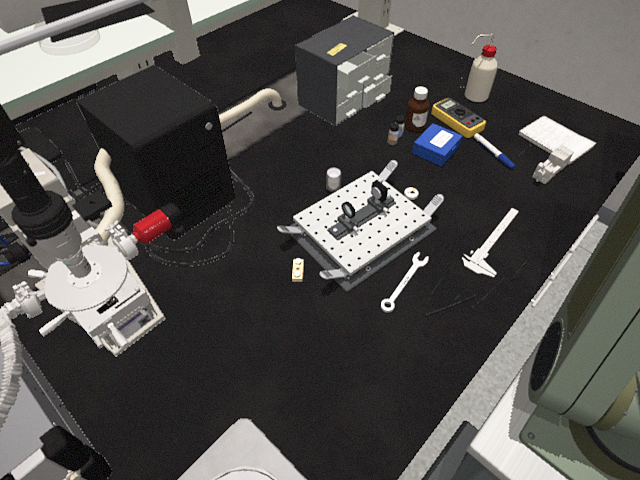

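Run:
```python
from h import *
L=dict(fl=(-68,84),fr=(-68,-84),rl=(68,84),rr=(68,-84),pfl=(-68,144),pfr=(-68,-144),prl=(68,144),prr=(68,-144))
obs=dict(top=dict(fl=(485,36),fr=(460,-120),rl=(624,23),rr=(599,-145),pfl=(499,97),pfr=(456,-185),prl=(634,80),prr=(589,-203)),
 scene=dict(fl=(488,39),fr=(470,-133),rl=(623,16),rr=(595,-146),pfl=(503,104),pfr=(445,-179),prl=(630,83),prr=(591,-209)))
for o in obs.values():
    A=np.array([L[k] for k in o],float);B=np.array([o[k] for k in o],float)
    a=A-A.mean(0);b=B-B.mean(0);t=np.arctan2((a[:,0]*b[:,1]-a[:,1]*b[:,0]).sum(),(a*b).sum());print(np.degrees(t),B.mean(0))
# board quad
for c,T in(('top',150),('scene',140)):
    p=cv2.imread(f'pics/{c}1.png');g=cv2.morphologyEx((p.min(2)>T).astype('uint8'),cv2.MORPH_CLOSE,np.ones((5,5)))
    n,l,s,cc=cv2.connectedComponentsWithStats(g)
    k=l[262,365] if c=='top' else l[236,320]
    if k==0: k=l[265,300]; 
    m=(l==k).astype('uint8');m=cv2.morphologyEx(m,cv2.MORPH_OPEN,np.ones((17,17)) if c=='top' else np.ones((7,7)))
    cnt=max(cv2.findContours(m,0,2)[0],key=cv2.contourArea)[:,0]
    W=np.array([w(c,q,43)[:2] for q in cnt],np.float32);print(c,len(cnt),cv2.minAreaRect(W))
```

```text
-8.523227673347654 [543.25  -52.125]
-9.170772103219058 [543.125 -53.125]
top 156 ((543.06982421875, -51.57356262207031), (224.67283630371094, 180.1671905517578), 81.67726135253906)
scene 259 ((544.9279174804688, -63.844482421875), (325.7169189453125, 188.5026092529297), 81.73052978515625)
```

Call:
{"fn": "arm_command", "kwargs": {
  "motion": [
    {"offset": [0,0,0],"spin": 0.153},
    {"offset": [0,0,0],"spin": 0.153},
    {"offset": [0,0,0],"spin": 0.153},
    {"offset": [0.022,-0.046,0],"spin": 0},
    {"offset": [0.022,-0.046,0],"spin": 0}
  ],
  "jaw": 0
}}

```text
time_s: 2.22
ee_pos: [233.8, -462.0, 227.8]
ee_rot: [-180.0, -0.0, -8.5]
force: [0.0, -0.3, -0.2]
gripper_width: 44.4
gripper_force: 0.0
```

Call:
{"fn": "arm_command", "kwargs": {
  "motion": [
    {"offset": [0.022,-0.046,0],"spin": 0},
    {"offset": [0.022,-0.046,0],"spin": 0},
    {"offset": [0.022,-0.046,0],"spin": 0},
    {"offset": [0.022,-0.046,0],"spin": 0},
    {"offset": [0.022,-0.046,0],"spin": 0}
  ]
}}

```text
time_s: 2.85
ee_pos: [376.8, -250.0, 228.2]
ee_rot: [180.0, -0.0, -8.4]
force: [-0.2, -0.7, 0.3]
gripper_width: 0.5
gripper_force: 0.0
```

Call:
{"fn": "arm_command", "kwargs": {
  "motion": [
    {"offset": [0.022,-0.046,0],"spin": 0},
    {"offset": [0.022,-0.046,0],"spin": 0},
    {"offset": [0.022,-0.046,0],"spin": 0},
    {"offset": [0,0,0],"spin": 0},
    {"offset": [0,0,0],"spin": 0}
  ]
}}

```text
time_s: 3.48
ee_pos: [461.1, -124.7, 227.9]
ee_rot: [180.0, 0.0, -8.4]
force: [0.5, -0.5, -0.4]
gripper_width: 0.5
gripper_force: 0.0
```

Call:
{"fn": "arm_command", "kwargs": {
  "motion": [
    {"offset": [0.002,0,0.055],"spin": 0},
    {"offset": [0,0,0.055],"spin": 0},
    {"offset": [0,0,0.05],"spin": 0},
    {"offset": [0,0,0.005],"spin": 0},
    {"offset": [0,0,0],"spin": 0}
  ]
}}

```text
time_s: 4.1
ee_pos: [464.1, -125.9, 64.0]
ee_rot: [180.0, -0.1, -8.5]
force: [0.3, -0.2, 1.0]
gripper_width: 0.4
gripper_force: 0.0
```

Call:
{"fn": "arm_command", "kwargs": {
  "motion": [
    {"offset": [0,0,0.002],"spin": 0},
    {"offset": [0,0,0.002],"spin": 0},
    {"offset": [0,0,0.001],"spin": 0},
    {"offset": [0,0,0],"spin": 0}
  ]
}}

```text
time_s: 4.6
ee_pos: [463.6, -124.8, 58.2]
ee_rot: [180.0, -0.0, -8.4]
force: [0.3, 0.3, -1.0]
gripper_width: 0.2
gripper_force: 0.0
```

Call:
{"fn": "arm_command", "kwargs": {
  "motion": [
    {"offset": [0,0,0.001],"spin": 0},
    {"offset": [0,0,0.001],"spin": 0},
    {"offset": [0,0,0],"spin": 0}
  ]
}}

```text
time_s: 4.97
ee_pos: [463.6, -124.8, 57.2]
ee_rot: [180.0, -0.0, -8.4]
force: [-2.7, 0.7, 10.8]
gripper_width: 0.4
gripper_force: 5.8
```

Call:
{"fn": "arm_command", "kwargs": {
  "motion": [
    {"offset": [0,0,0.001],"spin": 0},
    {"offset": [0,0,0],"spin": 0}
  ]
}}

```text
time_s: 5.22
ee_pos: [463.6, -124.8, 57.2]
ee_rot: [180.0, -0.1, -8.4]
force: [-5.2, 1.9, 19.4]
gripper_width: 0.8
gripper_force: 10.0
```

Call:
{"fn": "arm_command", "kwargs": {
  "motion": [
    {"offset": [0,0,-0.045],"spin": 0},
    {"offset": [0,-0.056,0],"spin": 0},
    {"offset": [0,-0.056,0],"spin": 0},
    {"offset": [0,-0.056,0],"spin": 0},
    {"offset": [0,0,0.04],"spin": 0}
  ]
}}

```text
time_s: 5.85
ee_pos: [491.6, 44.9, 61.9]
ee_rot: [-179.9, -0.5, -8.1]
force: [0.1, -0.4, -0.3]
gripper_width: 0.3
gripper_force: 0.0
```

Call:
{"fn": "arm_command", "kwargs": {
  "motion": [
    {"offset": [0,0,0.002],"spin": 0},
    {"offset": [0,0,0.001],"spin": 0},
    {"offset": [0,0,0.001],"spin": 0},
    {"offset": [0,0,0],"spin": 0}
  ]
}}

```text
time_s: 6.35
ee_pos: [488.4, 41.8, 57.3]
ee_rot: [-179.9, -0.1, -8.6]
force: [-1.3, 5.1, 8.7]
gripper_width: 0.4
gripper_force: 4.1
```

Call:
{"fn": "arm_command", "kwargs": {
  "motion": [
    {"offset": [0,0,-0.06],"spin": 0},
    {"offset": [0.045,0,0],"spin": 0},
    {"offset": [0.046,0,0],"spin": 0},
    {"offset": [0.045,0,0],"spin": 0},
    {"offset": [0,0,0.03],"spin": 0}
  ]
}}

```text
time_s: 6.98
ee_pos: [627.4, 19.8, 87.7]
ee_rot: [-180.0, -0.5, -8.5]
force: [-0.8, -0.9, -0.2]
gripper_width: 0.8
gripper_force: 0.0
```

Call:
{"fn": "arm_command", "kwargs": {
  "motion": [
    {"offset": [0,0,0.025],"spin": 0},
    {"offset": [0,0,0.002],"spin": 0},
    {"offset": [0,0,0.001],"spin": 0},
    {"offset": [0,0,0.001],"spin": 0},
    {"offset": [0,0,0],"spin": 0}
  ]
}}

```text
time_s: 7.6
ee_pos: [622.7, 21.4, 57.4]
ee_rot: [180.0, -0.0, -8.4]
force: [-0.3, -0.2, 0.1]
gripper_width: 0.3
gripper_force: 0.0
```

Call:
{"fn": "arm_command", "kwargs": {
  "motion": [
    {"offset": [0,0,0.001],"spin": 0},
    {"offset": [0,0,0],"spin": 0}
  ]
}}

```text
time_s: 7.85
ee_pos: [622.7, 21.4, 57.3]
ee_rot: [180.0, -0.1, -8.4]
force: [-2.5, -0.3, 5.9]
gripper_width: 0.2
gripper_force: 3.1
```

Call:
{"fn": "arm_command", "kwargs": {
  "motion": [
    {"offset": [0,0,0.0005],"spin": 0},
    {"offset": [0,0,0],"spin": 0}
  ]
}}

```text
time_s: 8.1
ee_pos: [622.7, 21.3, 57.3]
ee_rot: [180.0, -0.1, -8.4]
force: [-1.7, 0.2, 9.5]
gripper_width: 0.2
gripper_force: 4.3
```

Firm as well. On to the rear right corner.

Call:
{"fn": "arm_command", "kwargs": {
  "motion": [
    {"offset": [0,0,-0.055],"spin": 0},
    {"offset": [0,0.056,0],"spin": 0},
    {"offset": [0,0.056,0],"spin": 0},
    {"offset": [0,0.056,0],"spin": 0},
    {"offset": [0,0,0.03],"spin": 0}
  ]
}}

```text
time_s: 8.72
ee_pos: [599.4, -149.2, 82.8]
ee_rot: [179.9, -0.4, -8.7]
force: [0.9, 0.8, -0.1]
gripper_width: 0.1
gripper_force: 0.0
```

Call:
{"fn": "arm_command", "kwargs": {
  "motion": [
    {"offset": [0,0,0.02],"spin": 0},
    {"offset": [0,0,0.003],"spin": 0},
    {"offset": [0,0,0.001],"spin": 0},
    {"offset": [0,0,0.001],"spin": 0},
    {"offset": [0,0,0],"spin": 0}
  ]
}}

```text
time_s: 9.35
ee_pos: [598.3, -144.7, 56.3]
ee_rot: [180.0, -0.1, -8.4]
force: [-1.9, 0.2, 3.3]
gripper_width: -0.1
gripper_force: 1.7
```

Call:
{"fn": "arm_command", "kwargs": {
  "motion": [
    {"offset": [0,0,0.001],"spin": 0},
    {"offset": [0,0,0],"spin": 0}
  ]
}}

```text
time_s: 9.6
ee_pos: [598.4, -144.9, 54.8]
ee_rot: [180.0, -0.1, -8.4]
force: [-1.7, -0.7, 3.4]
gripper_width: 0.4
gripper_force: 2.1
```

Soft here. Press about 1.5 mm more for the required sink.

Call:
{"fn": "arm_command", "kwargs": {
  "motion": [
    {"offset": [0,0,0.001],"spin": 0},
    {"offset": [0,0,0.0005],"spin": 0},
    {"offset": [0,0,0],"spin": 0},
    {"offset": [0,0,0],"spin": 0}
  ]
}}

```text
time_s: 10.1
ee_pos: [598.5, -144.9, 53.9]
ee_rot: [180.0, -0.1, -8.4]
force: [-1.4, 0.3, 8.4]
gripper_width: 0.6
gripper_force: 4.3
```

Call:
{"fn": "arm_command", "kwargs": {
  "motion": [
    {"offset": [0,0,-0.05],"spin": 0},
    {"offset": [0.002,0.035,0],"spin": 0},
    {"offset": [0.002,0.035,0],"spin": 0},
    {"offset": [0,0,0],"spin": 0},
    {"offset": [0,0,0.025],"spin": 0}
  ]
}}

```text
time_s: 10.72
ee_pos: [593.3, -214.8, 78.9]
ee_rot: [180.0, -0.3, -8.5]
force: [0.8, 1.0, -0.8]
gripper_width: 0.2
gripper_force: 0.0
```

Call:
{"fn": "arm_command", "kwargs": {
  "motion": [
    {"offset": [0,0,0.008],"spin": 0},
    {"offset": [0,0,0.008],"spin": 0},
    {"offset": [0,0,0.008],"spin": 0},
    {"offset": [0,0,0.008],"spin": 0},
    {"offset": [0,0,0.006],"spin": 0}
  ]
}}

```text
time_s: 11.35
ee_pos: [592.1, -214.9, 39.8]
ee_rot: [180.0, -0.1, -8.4]
force: [0.7, -0.6, 3.3]
gripper_width: 0.3
gripper_force: 1.5
```

Call:
{"fn": "arm_command", "kwargs": {
  "motion": [
    {"offset": [0,0,0.003],"spin": 0},
    {"offset": [0,0,0.003],"spin": 0},
    {"offset": [0,0,0],"spin": 0}
  ]
}}

```text
time_s: 11.72
ee_pos: [591.4, -214.3, 33.6]
ee_rot: [-180.0, 0.0, -8.5]
force: [0.6, -0.5, 1.2]
gripper_width: 0.2
gripper_force: 0.5
```

Call:
{"fn": "arm_command", "kwargs": {
  "motion": [
    {"offset": [0,0,0.002],"spin": 0},
    {"offset": [0,0,0.001],"spin": 0},
    {"offset": [0,0,0],"spin": 0}
  ]
}}

```text
time_s: 12.1
ee_pos: [591.5, -214.4, 32.0]
ee_rot: [-180.0, 0.0, -8.4]
force: [-2.4, 0.3, 8.5]
gripper_width: 0.5
gripper_force: 4.3
```

At the stop (flat). Lift, back to the corner, and look.

Call:
{"fn": "arm_command", "kwargs": {
  "motion": [
    {"offset": [0,0,-0.04],"spin": 0},
    {"offset": [0,0,-0.035],"spin": 0},
    {"offset": [-0.002,-0.035,0],"spin": 0},
    {"offset": [-0.002,-0.035,0],"spin": 0},
    {"offset": [0,0,0],"spin": 0}
  ]
}}

```text
time_s: 12.72
ee_pos: [597.4, -142.2, 105.4]
ee_rot: [-179.9, 0.1, -8.3]
force: [1.0, -0.9, 0.5]
gripper_width: 0.4
gripper_force: 0.0
```

Run:
```python
from h import *
p,d=env.grab_frame('scene');print(np.round(env.state()['ee_pos'],1))
cv2.imwrite('pics/s2.png',cv2.resize(p[140:300,260:470],None,fx=3.5,fy=3.5,interpolation=cv2.INTER_CUBIC))
```

```text
[ 597.5 -143.6  105.5]
```

View pics/s2.png

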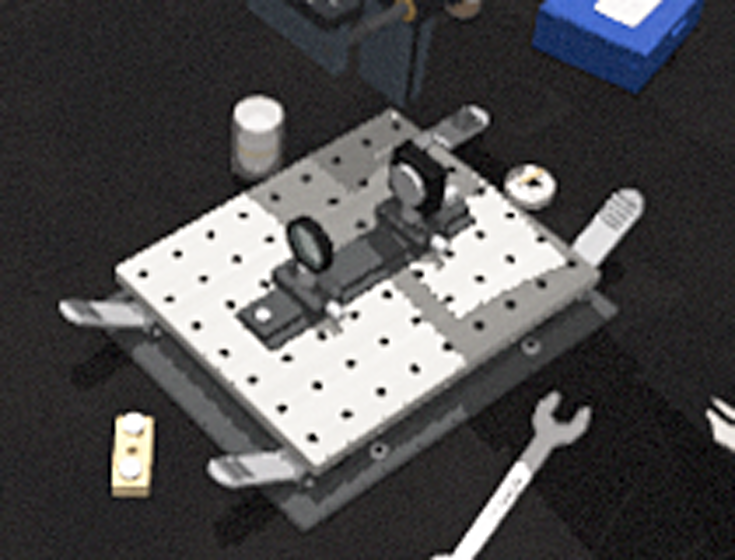

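Call:
{"fn": "arm_command", "kwargs": {
  "motion": [
    {"offset": [0,0,0.045],"spin": 0},
    {"offset": [0,0,0.002],"spin": 0},
    {"offset": [0,0,0.0015],"spin": 0},
    {"offset": [0,0,0.001],"spin": 0},
    {"offset": [0,0,0],"spin": 0}
  ]
}}

```text
time_s: 13.4
ee_pos: [597.9, -145.3, 57.2]
ee_rot: [180.0, -0.0, -8.4]
force: [-0.5, -0.6, 1.9]
gripper_width: 0.5
gripper_force: 1.2
```

Call:
{"fn": "arm_command", "kwargs": {
  "motion": [
    {"offset": [0,0,0.001],"spin": 0},
    {"offset": [0,0,0],"spin": 0}
  ]
}}

```text
time_s: 13.65
ee_pos: [598.1, -145.3, 56.1]
ee_rot: [179.9, -0.0, -8.4]
force: [-0.7, -2.0, 5.8]
gripper_width: 0.0
gripper_force: 2.6
```

Call:
{"fn": "arm_command", "kwargs": {
  "motion": [
    {"offset": [0,0,0.0005],"spin": 0},
    {"offset": [0,0,0.0003],"spin": 0},
    {"offset": [0,0,0],"spin": 0},
    {"offset": [0,0,0],"spin": 0}
  ]
}}

```text
time_s: 14.15
ee_pos: [598.1, -145.3, 56.0]
ee_rot: [179.9, -0.1, -8.4]
force: [-3.1, -2.7, 9.6]
gripper_width: 0.5
gripper_force: 4.7
```

Call:
{"fn": "arm_command", "kwargs": {
  "motion": [
    {"offset": [0,0,-0.01],"spin": 0},
    {"offset": [0,0,-0.05],"spin": 0},
    {"offset": [0,0,-0.05],"spin": 0},
    {"offset": [0,0,0],"spin": 0},
    {"offset": [0,0,0],"spin": 0}
  ]
}}

```text
time_s: 14.78
ee_pos: [597.5, -144.3, 164.0]
ee_rot: [-180.0, 0.1, -8.4]
force: [-0.6, -0.5, 0.1]
gripper_width: 0.6
gripper_force: 0.0
```

Run:
```python
from h import *
s=env.state();print(s['ee_pos'],s['force']);print(env.job_done())
```

```text
[ 597.50987109 -144.32227894  164.01054594] [-0.55214719 -0.50484285  0.12776193]
the job is handed in; nothing more can be done
None
```

The rear right corner was the soft one (it sank about 3.4 mm at 8 N); with its lever pressed flat and the other three left raised, it sank only about 1.3 mm at nearly 10 N, and I let go and handed the job in at 14.8 s, though the hand-in returned no verdict.

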